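# Flip the finished marker in the stone shop

### The job

The ring-shaped stone, the one with the round hole, is finished: go to the flip marker standing between it and the robot and, with the fingertips only, lift the free edge of its steel plate from underneath, swing the plate over its hinge and push it down flat on the far side, so that the face with the raised disc is up. Do not pinch the plate and do not fling it over. Leave the other two markers, the stones and the tools where they are.

Things in the scene. Friction and masses are not known exactly. Their poses are not given: they have to be found in the camera images.
- marker_ring: flip marker of the ring stone, which lies behind it, about 150 mm along its +x; the three markers look alike and are fixed. Stone foot 90 (x) x 100 (y) x 16 mm, two steel posts that carry the hinge, whose axis runs along y 85 mm above the origin. Origin: centre of the foot's underside, on the bench; x points away from the robot (turned up to 0.35 rad), z up
- flip_ring (a joint): angle of the ring marker's plate about the hinge: 0 = flat towards the robot (marker's -x), pi/2 = upright, pi = flat on the far side (+x), on its stop. The hinge is stiff (friction 0.13 N m, so about 2 N at the free edge) and the plate stays wherever it is left
- edge_ring (a point): middle of the free edge of the ring marker's steel plate, in its mid-plane, 100 mm from the hinge axis; turns with the plate. Plate 6 mm thick (hinge axis in its mid-plane), 92 mm wide along the hinge, spanning 28 to 100 mm from the axis; a 44 mm wide neck joins it to the hinge
- stone_ring: the finished piece: a round polished stone ring, 90 mm across with a 40 mm hole through it, 25 mm high, loose on the bench; origin at the centre of its underside
- marker_square: flip marker of the square stone, which lies behind it, about 150 mm along its +x; the three markers look alike and are fixed. Stone foot 90 (x) x 100 (y) x 16 mm, two steel posts that carry the hinge, whose axis runs along y 85 mm above the origin. Origin: centre of the foot's underside, on the bench; x points away from the robot (turned up to 0.35 rad), z up
- flip_square (a joint): angle of the square marker's plate about the hinge: 0 = flat towards the robot (marker's -x), pi/2 = upright, pi = flat on the far side (+x), on its stop. The hinge is stiff (friction 0.13 N m, so about 2 N at the free edge) and the plate stays wherever it is left
- edge_square (a point): middle of the free edge of the square marker's steel plate, in its mid-plane, 100 mm from the hinge axis; turns with the plate. Plate 6 mm thick (hinge axis in its mid-plane), 92 mm wide along the hinge, spanning 28 to 100 mm from the axis; a 44 mm wide neck joins it to the hinge
- stone_square: a plain square polished stone block 80 x 80 x 25 mm, loose on the bench; origin at the centre of its underside
- marker_corner: flip marker of the corner stone, which lies behind it, about 150 mm along its +x; the three markers look alike and are fixed. Stone foot 90 (x) x 100 (y) x 16 mm, two steel posts that carry the hinge, whose axis runs along y 85 mm above the origin. Origin: centre of the foot's underside, on the bench; x points away from the robot (turned up to 0.35 rad), z up
- flip_corner (a joint): angle of the corner marker's plate about the hinge: 0 = flat towards the robot (marker's -x), pi/2 = upright, pi = flat on the far side (+x), on its stop. The hinge is stiff (friction 0.13 N m, so about 2 N at the free edge) and the plate stays wherever it is left
- edge_corner (a point): middle of the free edge of the corner marker's steel plate, in its mid-plane, 100 mm from the hinge axis; turns with the plate. Plate 6 mm thick (hinge axis in its mid-plane), 92 mm wide along the hinge, spanning 28 to 100 mm from the axis; a 44 mm wide neck joins it to the hinge
- stone_corner: an L-shaped polished stone corner piece, 80 x 80 x 25 mm overall, loose on the bench; origin at the centre of its underside
- pivot_ring (a point): middle of the ring marker's hinge axis, 85 mm above the bench; axes as the marker's. Two 10 mm wide rest arms, 60 mm apart, support the plate within 38 mm of the axis on both sides; beyond them the space under the plate is open down to the foot and bench
- barface_ring (a point): first face of the ring marker's plate: a raised dark bar (26 x 76 mm, 3 mm proud, 72 mm from the hinge), on top at the start; this point is the middle of it, on the raised surface
- discface_ring (a point): other face of that plate: a raised dark disc (50 mm across, 3 mm proud, centred 68 mm from the hinge), underneath at the start; this point is the middle of it, on the raised surface
- chisel: stone chisel, 160 mm long, 18 mm wide, lying along its x; origin under its middle
- rub_brick: rubbing brick 100 x 30 x 30 mm; origin under its centre
- tape: roll of tape standing on its flat side, 100 mm across, 48 mm high; origin under its centre
- mallet: hammer with a wooden handle, about 300 mm long, lying along its x; origin under it
- jar: closed jar 70 mm across, 100 mm high; origin under its centre
Not all that is in view belongs to the job. Leave any blue look-alike of the marker_ring alone.

How it is judged (in metres and radians):
On the way:
1. the ring marker's plate is swung past upright (value of joint flip_ring above 1.65 rad), for 0.02 s.
At the end, for the whole second after the job is handed in: the ring marker's plate lies still within 0.17 rad (10 degrees) of flat on the far side, disc face up; the other two plates are within 20 mm, and all stones and tools within 25 mm, of where they started (value of joint flip_ring above 2.97 rad and velocity of joint flip_ring between -0.1 and 0.1 rad/s and distance of each of edge_square, edge_corner from where it was at the start of the episode below 0.02 m and distance of each of stone_ring, stone_square, stone_corner, chisel, rub_brick, tape, mallet, jar from where it was at the start of the episode below 0.025 m); the robot touches nothing.
It fails at once if the plate is pinched: the fingers press on both of its faces at once (contact force between the fingers and flip_ring_c0 above 1 N and contact force between the fingers and flip_ring_c1 above 1 N).
It fails at once if the plate is flung over, faster than 6 rad/s (velocity of joint flip_ring above 6 rad/s).
It fails at once if another marker's plate is moved more than 20 mm at its edge (distance of any of edge_square, edge_corner from where it was at the start of the episode above 0.02 m).
It fails at once if a stone or tool is moved or lifted more than 25 mm (distance of any of stone_ring, stone_square, stone_corner, chisel, rub_brick, tape, mallet, jar from where it was at the start of the episode above 0.025 m).
It also fails if it takes over 35 s, if anything falls off the work surface, if the arm or the gripper's body presses on something with over 40 N, if the wrist force passes 120 N, or if a joint passes its speed limit or range.

### The arm

A 6-joint arm with a two-finger parallel gripper is mounted at the origin on the work surface. World frame = base frame: x ahead of the robot, y to its left, z up, the work surface at z = 0. Lengths are in m, angles in degrees, forces in N, time in s.
With the tool pointing down it reaches from about 0.4 to 0.825 m from the base axis. Payload 7 kg.
Tool frame: the origin (TCP) lies between the finger pads; the fingertips stand 25 mm ahead of it and the grasp point (between the pads) lies 6 mm ahead of it; z points along the fingers, y is the line along which they close (so a half turn about z gives the same grasp; the last joint's range is limited). The gripper opens to 88 mm and grips with 3 to 60 N. Pads are 19 mm wide; open, the fingers measure 130 mm over their backs; the gripper's body (78 mm by 193 mm) begins 47 mm behind the grasp point.
Start: joints at [16.507, 20.546, 0.682, 0, -70.136, -16.507], TCP at [0.675, -0, 0.252] pointing down, gripper open.
Joint ranges: [-176.03, 176.03], [-82.01, 121.73], [-58.28, 71.71], [-173.87, 95.51], [-174.79, -0.11], [-173.66, 173.66]. Speed limits (degrees/s): [136.94, 136.94, 172.46, 180, 180, 180].

### API

Orientations are given as [roll, pitch, yaw] about the fixed x, y, z axes, in that order (R = Rz(yaw) Ry(pitch) Rx(roll)).
In Python, from plant import status, optics, job gives the robot as it stands. The module is installed in compiled form; this text tells all that it offers.
- The arm moves only by the tool pendant, called after ">>>" in YAML: its name, and indented under it one key for each argument. Schema: {"type":"object","properties":{"motion":{"type":"array","items":{"type":"array","prefixItems":[{"type":"array","items":{"type":"number"},"minItems":3,"maxItems":3},{"type":"number"},{"type":"number"}],"minItems":3,"maxItems":3},"minItems":1,"maxItems":8},"only":{"type":"string"},"quiet":{"type":"boolean"},"lines":{"type":"string"}},"required":["motion"],"additionalProperties":false}. motion is a list of rows, 1 to 8 of them, each written [[dx, dy, dz], turn, opening]: dx, dy, dz in normalised numbers (1 is 0.25 m), then a turn about the tool's z in parts of the range, where 1.0 means 180 degrees, then the finger opening in m; each row is the pose to reach, as a shift and turn from the pose commanded when the call began, along the tool's axes at that moment; what a row does not reach only later rows make up. A row lasts 1/8 s, in which the tool goes at most 0.0625 m and 10.7 degrees, less where a joint would pass 70% of its speed; a pose out of reach is approached as far as the arm can. The fingers move at their own pace and stop on an object; the grip force is fixed at half the most. Time passes only in rows, so rows that do not move let the fingers close. The tool returns the time, the measured TCP pose, the force, the opening and the grip force at its end. only (a regular expression) keeps the lines of the reply that match it, lines (a string "A,B") keeps lines A to B, and quiet returns only ok. A shift or turn number past 1, either way, is cut back to 1. Input that does not fit is refused with a message, and nothing moves.
- status.get_obs(): the state, without advancing time (a new reading comes with each control period).
- optics.snapshot(name): name is "scene" or "side" or "wrist"; returns a dict with "frame" (384x512x3 uint8, red, green, blue), "z_map" (384x512 float32, m along the optical axis (not along the pixel's ray), 0 where there is no reading), "fovy" (degrees; the focal length in pixels is half the picture's height over the tangent of half this angle, whatever the lens; pixels are square), "cx", "cy" (the principal point, pixels), "R" (3x3) and "t" (3): a world point X has camera coordinates R X + t; the wrist camera has in their place "T_tool_cam" (4x4, takes a point from camera to tool coordinates, whose origin is the TCP and whose axes are the flange's). Camera axes: x right, y down, z forward; pixel columns grow to the right and rows downward; lengths in m; the calibration is good to about 2 mm. A picture is of the moment at which its call begins: read the wrist's pose just before it.
- job.close_job(): hands the job in; it is judged then, once.
The state is a dict: "clock": time; "joint_pos": joint angles; "qvel": joint speeds; "tau": joint torques, N m; "tool_pos": TCP position; "orientation": TCP orientation; "force": force on the tool from outside, world axes, zero at the start; "moment": the same for the moment, N m; "opening": finger opening in m; "gripper_force": force on a finger pad.
Only numpy, scipy, OpenCV 4.12 (cv2) and the standard library are available. Lean on these libraries where they do the work, as an engineer would, in place of code of your own. Each camera call takes 0.05 s, during which the arm holds its last target. There are 200 camera calls.

## Working session

There is one attempt and no reset: what is moved stays moved. The work goes in short steps, Python scripts to look and compute and a tool call to move; the robot and the scene stay as the last step left them, time stands still between calls to the robot, and variables do not carry over. Pictures are saved under pics/ and viewed, at most 10 in all, crops included, and the job is handed in when it is done.

```bash
mkdir -p pics
```

Run:
```python
from plant import status, optics
import cv2,numpy as np
o=status.get_obs();print({k:np.round(v,3) for k,v in o.items()})
a=[]
for n in ["scene","side"]:
    s=optics.snapshot(n);np.savez(n+".npz",**s);print(n,s["fovy"],s["cx"],s["cy"],s["R"],s["t"])
    cv2.imwrite(f"pics/{n}0.png",cv2.resize(s["frame"][:,:,::-1],(800,600)))
```

```text
{'clock': np.float64(0.0), 'joint_pos': array([ 1.6507e+01,  2.0591e+01,  6.3300e-01, -1.9000e-02, -7.0137e+01,
       -1.6507e+01]), 'qvel': array([ 0.07 , -0.009, -0.027, -0.062,  0.045, -0.014]), 'tau': array([-1.0000e-03, -5.8273e+01,  2.9306e+01,  6.9970e+00,  7.0000e-03,
       -0.0000e+00]), 'tool_pos': array([ 0.675, -0.   ,  0.251]), 'orientation': array([ 1.79904e+02, -1.00000e-02, -9.00060e+01]), 'force': array([ 0.158, -0.898, -0.474]), 'moment': array([0.002, 0.055, 0.064]), 'gripper_force': np.float64(0.0), 'opening': np.float64(0.088)}
scene 48.044443344314274 254.15104950256753 195.71589701374825 [[-0.79819807  0.60237923  0.00437163]
 [ 0.45370328  0.60593346 -0.65345082]
 [-0.39627412 -0.51959975 -0.75695635]] [ 0.44905039 -0.20423753  1.6463119 ]
side 54.9432197520278 256.7985200017015 191.00147217570762 [[-0.94237723 -0.33432929 -0.01221016]
 [-0.20996393  0.61945337 -0.75643419]
 [ 0.26046173 -0.71028266 -0.65395584]] [0.51090598 0.14424134 0.89852804]
```

View pics/scene0.png

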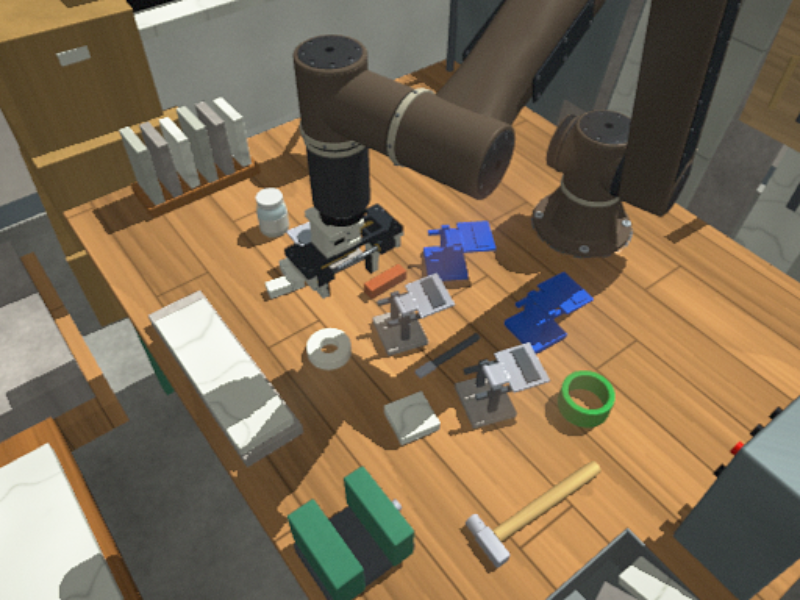

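View pics/side0.png

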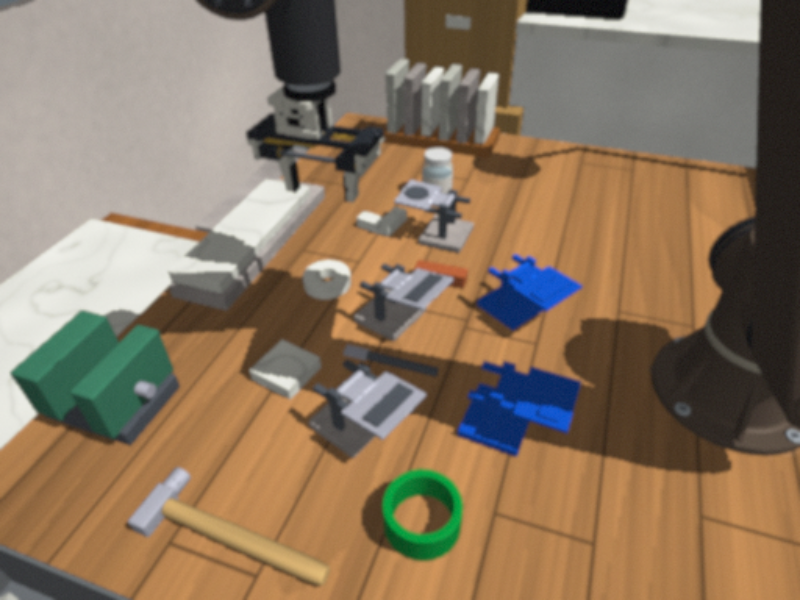

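The scene picture shows the ring stone at (328,348), with its marker's foot at (400,335) and its plate (bar up) at (425,297). The orange brick is beside it at (385,280). The square stone's marker is at (487,395), and blue decoys are on the robot side. In the side view the ring is at (327,278), its plate at (420,287) and its foot at (390,312).

Create m.py:
```python
import numpy as np,cv2
def pts(n):
    s=np.load(n+".npz");f=192/np.tan(np.radians(s["fovy"]/2));v,u=np.mgrid[:384,:512]
    z=s["z_map"];c=np.stack([(u-s["cx"])/f*z,(v-s["cy"])/f*z,z],-1)
    return (c-s["t"])@s["R"],s["frame"],z>0
```

Run:
```python
from m import *
k=.64
for n,ring,pl,ft in [("scene",(328,362),(433,297),(403,342)),("side",(327,295),(440,280),(385,322))]:
    P,F,ok=pts(n)
    for nm,p in [("ringpx",ring),("plate",pl),("foot",ft)]:
        print(n,nm,P[int(p[1]*k),int(p[0]*k)].round(3))
    c=P[int(pl[1]*k),int(pl[0]*k)]
    sat=F.max(-1).astype(int)-F.min(-1)
    near=np.hypot(P[...,0]-c[0],P[...,1]-c[1])<.2
    for nm,lo,hi in [("plate",.075,.1),("foot",.010,.022),("stone",.019,.032)]:
        m=(ok&near&(P[...,2]>lo)&(P[...,2]<hi)&(sat<50)).astype(np.uint8)
        N,L,S,C=cv2.connectedComponentsWithStats(m)
        for i in range(1,N):
            if S[i,4]<80: continue
            q=P[L==i]; r=cv2.minAreaRect((q[:,:2]*1000).astype(np.float32))
            print(n,nm,S[i,4],C[i].round()/k,q.mean(0).round(3),[np.round(x,1) for x in r])
    # things near: brick orange
    m=ok&(F[...,0]>150)&(F[...,1]<100)&(F[...,2]<80)&near
    q=P[m];print("brick",m.sum(),q.mean(0).round(3),q.min(0).round(3),q.max(0).round(3))
s=None
```

```text
scene ringpx [ 0.736 -0.003  0.028]
scene plate [0.503 0.039 0.1  ]
scene foot [0.58  0.038 0.016]
scene plate 548 [412.5   303.125] [0.541 0.019 0.091] [array([546.2,  17.7]), array([ 95.2, 115.3]), np.float64(79.5)]
scene plate 219 [492.1875 360.9375] [0.508 0.223 0.088] [array([503.1, 224.7]), array([ 34.1, 122.1]), np.float64(79.8)]
scene foot 163 [440.625  267.1875] [ 0.381 -0.078  0.016] [array([381.3, -78.1]), array([62.4, 79. ]), np.float64(39.3)]
scene foot 448 [398.4375 332.8125] [0.574 0.018 0.016] [array([564.2,   9.3]), array([102. ,  89.4]), np.float64(72.4)]
scene foot 190 [446.875 353.125] [0.525 0.119 0.014] [array([521.5, 118.2]), array([159.4,  19. ]), np.float64(0.9)]
scene foot 197 [470.3125 389.0625] [0.543 0.212 0.016] [array([537.9, 212. ]), array([42.5, 67.9]), np.float64(79.4)]
scene stone 98 [343.75   342.1875] [ 0.681 -0.026  0.025] [array([679.7, -26.9]), array([71.5, 22. ]), np.float64(70.8)]
brick 5 [ 0.53  -0.111  0.027] [ 0.466 -0.125  0.023] [ 0.556 -0.104  0.03 ]
side ringpx [0.688 0.002 0.013]
side plate [0.474 0.002 0.102]
side foot [0.559 0.041 0.015]
side plate 578 [398.4375 284.375 ] [0.539 0.022 0.091] [array([538.5,  16.4]), array([ 95. , 122.3]), np.float64(75.4)]
side foot 524 [387.5    317.1875] [0.558 0.028 0.015] [array([564. ,  17.3]), array([83.9, 91.2]), np.float64(73.5)]
side foot 249 [392.1875 359.375 ] [0.517 0.12  0.013] [array([520.7, 118.4]), array([159.4,  19.4]), np.float64(0.8)]
brick 45 [ 0.497 -0.115  0.029] [ 0.457 -0.129  0.009] [ 0.546 -0.106  0.032]
```

Run:
```python
from m import *
for n in ["scene","side"]:
    P,F,ok=pts(n); sat=F.max(-1).astype(int)-F.min(-1)
    for nm,lo,hi in [("plate",.08,.14),("foot",.012,.019)]:
        m=ok&(np.hypot(P[...,0]-.52,P[...,1]-.02)<.12)&(P[...,2]>lo)&(P[...,2]<hi)&(sat<50)
        m=cv2.morphologyEx(m.astype(np.uint8),cv2.MORPH_OPEN,np.ones((3,3)))
        N,L,S,C=cv2.connectedComponentsWithStats(m);i=1+S[1:,4].argmax();q=P[L==i]
        r=cv2.minAreaRect((q[:,:2]*1000).astype(np.float32))
        A=np.c_[q[:,:2],np.ones(len(q))];c=np.linalg.lstsq(A,q[:,2],rcond=None)[0]
        print(n,nm,len(q),q.min(0).round(3),q.max(0).round(3),"slope",c.round(3),np.std(A@c-q[:,2]).round(4),[np.round(x,1) for x in r])
        print(cv2.boxPoints(r).round(0).tolist())
        if nm=="plate":
            a=np.radians(-17);w=(q[:,:2]-[.564,.015])@np.array([np.cos(a),np.sin(a)]);l=(q[:,:2]-[.564,.015])@np.array([-np.sin(a),np.cos(a)])
            for b in np.arange(-.11,.03,.01):
                k=(w>b)&(w<b+.01)
                if k.sum():print(b.round(3),k.sum(),np.median(q[k,2]).round(4),l[k].min().round(3),l[k].max().round(3))
```

```text
scene plate 717 [ 0.458 -0.027  0.081] [0.58  0.08  0.109] slope [-0.153  0.04   0.174] 0.0031 [array([519.3,  21.6]), array([ 95.2, 108.6]), np.float64(74.0)]
[[454.0, -9.0], [558.0, -39.0], [585.0, 52.0], [480.0, 82.0]]
-0.1 60 0.1028 -0.051 0.039
-0.09 67 0.1018 -0.053 0.039
-0.08 79 0.1025 -0.055 0.038
-0.07 76 0.1004 -0.052 0.04
-0.06 80 0.0975 -0.053 0.04
-0.05 76 0.0947 -0.054 0.041
-0.04 72 0.0941 -0.048 0.039
-0.03 52 0.0926 -0.048 0.038
-0.02 47 0.0893 -0.04 0.028
-0.01 51 0.0889 -0.038 0.029
-0.0 56 0.0903 -0.041 0.03
0.01 1 0.0819 -0.035 -0.035
scene foot 71 [0.575 0.007 0.013] [0.617 0.052 0.019] slope [0.024 0.047 0.   ] 0.0014 [array([600. ,  33.7]), array([29. , 47.9]), np.float64(37.8)]
[[574.0, 44.0], [603.0, 6.0], [626.0, 24.0], [597.0, 61.0]]
side plate 836 [ 0.456 -0.025  0.08 ] [0.586 0.08  0.106] slope [-0.156  0.03   0.175] 0.0025 [array([520.3,  18.7]), array([ 96.1, 116.6]), np.float64(71.3)]
[[450.0, -8.0], [560.0, -46.0], [591.0, 46.0], [480.0, 83.0]]
-0.1 111 0.1017 -0.052 0.04
-0.09 103 0.1015 -0.053 0.039
-0.08 85 0.102 -0.056 0.039
-0.07 85 0.1003 -0.053 0.038
-0.06 67 0.0961 -0.052 0.039
-0.05 82 0.0943 -0.054 0.038
-0.04 77 0.0925 -0.053 0.039
-0.03 48 0.091 -0.047 0.037
-0.02 46 0.0889 -0.041 0.025
-0.01 89 0.0891 -0.04 0.03
-0.0 37 0.09 -0.039 0.029
0.01 6 0.0812 -0.036 0.027
side foot 457 [ 0.513 -0.013  0.012] [0.616 0.067 0.019] slope [-0.001  0.002  0.016] 0.0013 [array([564.5,  18.8]), array([80.3, 91.1]), np.float64(73.1)]
[[509.0, -6.0], [596.0, -33.0], [620.0, 44.0], [533.0, 70.0]]
```

Careful with the scale: shifts go in shares of 0.25 m and turns go in shares of 180 degrees. That gives: 0.2325 m / 0.25 = 0.93, -0.045 m / 0.25 = -0.18, -73 degrees / 180 = -0.4056.

>>> pendant:
  motion:
    - [[-0.048,0.232,0],-0.0556,0]
    - [[-0.092,0.464,0],-0.1111,0]
    - [[-0.136,0.696,0],-0.1667,0]
    - [[-0.18,0.93,0],-0.2222,0]
    - [[-0.18,0.93,0],-0.2778,0]
    - [[-0.18,0.93,0],-0.3333,0]
    - [[-0.18,0.93,0],-0.3889,0]
    - [[-0.18,0.93,0],-0.4056,0]

```text
clock: 1.1
tool_pos: [0.4422, 0.045, 0.2514]
orientation: [180.0, 0.0, -16.8]
force: [0.1, -0.5, 0.4]
opening: 0.013
gripper_force: 0.0
```

>>> pendant:
  motion:
    - [[0,0,0],0,0]
    - [[0,0,0],0,0]

```text
clock: 1.35
tool_pos: [0.4423, 0.0449, 0.2515]
orientation: [180.0, 0.0, -17.1]
force: [-0.4, -0.8, -0.1]
opening: 0.0007
gripper_force: 0.0
```

Run:
```python
from plant import status, optics
import cv2,numpy as np
o=status.get_obs();print(o["clock"],o["tool_pos"],o["orientation"],o["force"],o["opening"],o["joint_pos"])
for n in ["scene","side"]:
    s=optics.snapshot(n);np.savez(n+".npz",**s)
    if n=="side": cv2.imwrite("pics/side1.png",cv2.resize(s["frame"][60:260,180:420,::-1],(800,667))[:600])
```

```text
1.35 [0.44234843 0.04493139 0.25145161] [ 1.79994194e+02  1.35068548e-02 -1.70794381e+01] [-0.42552632 -0.76158717 -0.14453345] 0.0007279829450423409 [ 3.13492712e+01 -1.81798574e+00 -2.67713344e+01 -6.89555786e-03
 -6.50599574e+01  4.15741997e+01]
```

View pics/side1.png

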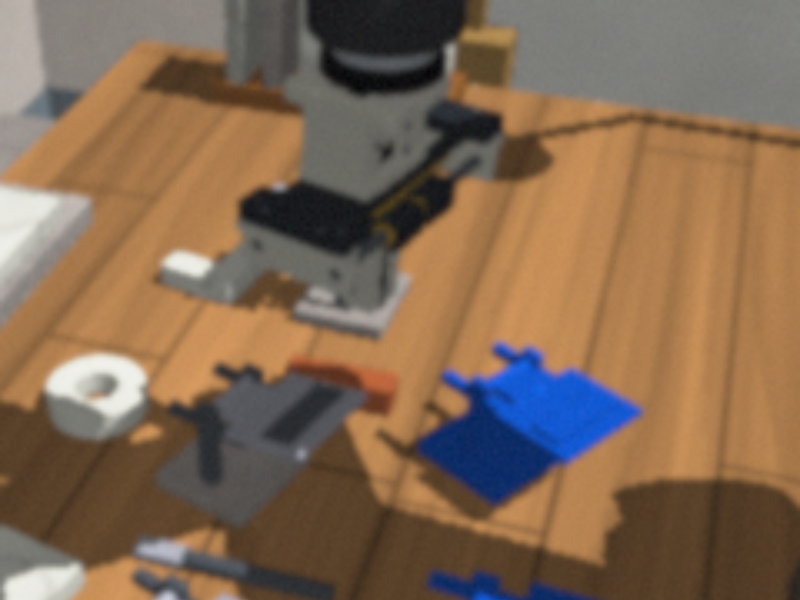

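The closed fingers now stand above the robot side of the plate edge. In this crop the ring stone is at (95,395) and the plate, still bar up, at (300,405). Next I descend and close in to contact.

Scaled: 0.145 m / 0.25 = 0.58, 0.05 m / 0.25 = 0.2.

>>> pendant:
  motion:
    - [[0,0,0.2],0,0]
    - [[0,0,0.4],0,0]
    - [[0,0,0.58],0,0]
    - [[0.016,0,0.58],0,0]
    - [[0.032,0,0.58],0,0]
    - [[0.04,0,0.58],0,0]
    - [[0.048,0,0.58],0,0]

```text
clock: 2.33
tool_pos: [0.4549, 0.0418, 0.1079]
orientation: [-179.9, -0.1, -17.0]
force: [-0.3, 0.8, 1.0]
opening: 0.0007
gripper_force: 0.0
```

>>> pendant:
  motion:
    - [[0.004,0,0],0,0]
    - [[0.008,0,0],0,0]

```text
clock: 2.58
tool_pos: [0.456, 0.0409, 0.1068]
orientation: [-180.0, -0.0, -17.0]
force: [0.1, 0.5, -0.8]
opening: 0.0005
gripper_force: 0.0
```

>>> pendant:
  motion:
    - [[0.004,0,0],0,0]
    - [[0.004,0,0],0,0]

```text
clock: 2.82
tool_pos: [0.4563, 0.0406, 0.1063]
orientation: [180.0, 0.1, -17.0]
force: [-2.8, 2.9, 1.3]
opening: 0.0001
gripper_force: 2.1
```

>>> pendant:
  motion:
    - [[0.004,0,0],0,0]
    - [[0.004,0,0],0,0]

```text
clock: 3.08
tool_pos: [0.4564, 0.0405, 0.106]
orientation: [180.0, 0.1, -17.0]
force: [-7.0, 6.9, 0.7]
opening: 0.0003
gripper_force: 4.5
```

>>> pendant:
  motion:
    - [[0.004,0,0],0,0]
    - [[0.004,0,0],0,0]

```text
clock: 3.32
tool_pos: [0.4565, 0.0404, 0.1056]
orientation: [180.0, 0.2, -17.0]
force: [-10.9, 10.1, 2.5]
opening: 0.0004
gripper_force: 6.8
```

Scaled: -0.008 m / 0.25 = -0.032, -0.004 m / 0.25 = -0.016.

>>> pendant:
  motion:
    - [[0,0,-0.016],0,0]
    - [[0.004,0,-0.032],0,0]

```text
clock: 3.58
tool_pos: [0.4577, 0.04, 0.1137]
orientation: [180.0, 0.2, -17.0]
force: [-8.9, 7.8, 0.3]
opening: 0.0005
gripper_force: 5.5
```

>>> pendant:
  motion:
    - [[0.004,0,-0.012],0,0]
    - [[0.008,0,-0.024],0,0]

```text
clock: 3.82
tool_pos: [0.4592, 0.0396, 0.1196]
orientation: [180.0, 0.2, -17.1]
force: [-11.7, 10.8, 1.2]
opening: -0.0001
gripper_force: 7.0
```

Run:
```python
from plant import status, optics
import cv2,numpy as np
for n in ["side"]:
    s=optics.snapshot(n);np.savez(n+".npz",**s)
    if n=="side": cv2.imwrite("pics/side2.png",cv2.resize(s["frame"][90:240,180:380,::-1],(800,600)))
```

```text
(no output)
```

View pics/side2.png

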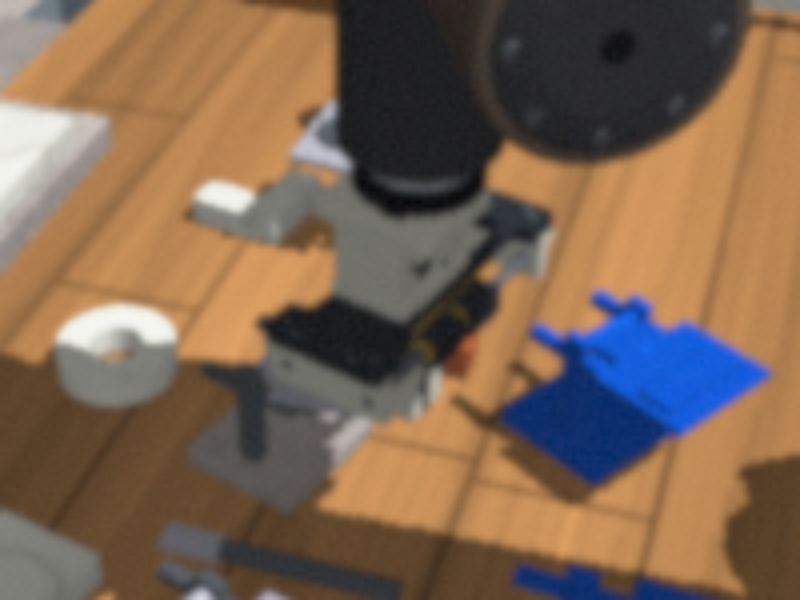

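The ring plate is rising: the tip's motion of about 2.8 mm in and 14 mm up fits the edge's arc at about 0.27 rad. In the crop the neighbours at (115,355) and (630,400) are untouched. I'll continue along the arc.

Scaled: -0.025 m / 0.25 = -0.1, -0.0165 m / 0.25 = -0.066.

>>> pendant:
  motion:
    - [[0.008,0,-0.028],0,0]
    - [[0.016,0,-0.048],0,0]
    - [[0.024,0,-0.066],0,0]
    - [[0.04,0,-0.1],0,0]

```text
clock: 4.38
tool_pos: [0.4694, 0.0366, 0.145]
orientation: [180.0, 0.2, -17.0]
force: [-7.1, 5.6, 2.0]
opening: 0.0004
gripper_force: 3.8
```

>>> pendant:
  motion:
    - [[0.012,0,-0.018],0,0]
    - [[0.022,0,-0.034],0,0]
    - [[0.034,0,-0.05],0,0]
    - [[0.048,0,-0.064],0,0]

```text
clock: 4.88
tool_pos: [0.4816, 0.033, 0.1616]
orientation: [180.0, 0.1, -17.0]
force: [-8.7, 6.1, 6.2]
opening: 0.0001
gripper_force: 4.8
```

Scaled: 0.04 m / 0.25 = 0.16, -0.018 m / 0.25 = -0.072.

>>> pendant:
  motion:
    - [[0.028,0,-0.028],0,0]
    - [[0.058,0,-0.048],0,0]
    - [[0.092,0,-0.064],0,0]
    - [[0.126,0,-0.072],0,0]
    - [[0.16,0,-0.08],0,0]

```text
clock: 5.5
tool_pos: [0.5212, 0.0208, 0.1815]
orientation: [180.0, 0.0, -17.0]
force: [-1.3, 0.8, 2.7]
opening: 0.0006
gripper_force: 1.4
```

```bash
python3 - <<'E'
from plant import status, optics
import cv2,numpy as np
s=optics.snapshot("side");np.savez("side.npz",**s)
cv2.imwrite("pics/side3.png",cv2.resize(s["frame"][90:240,160:360,::-1],(800,600)))
E
```

```text
(no output)
```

View pics/side3.png

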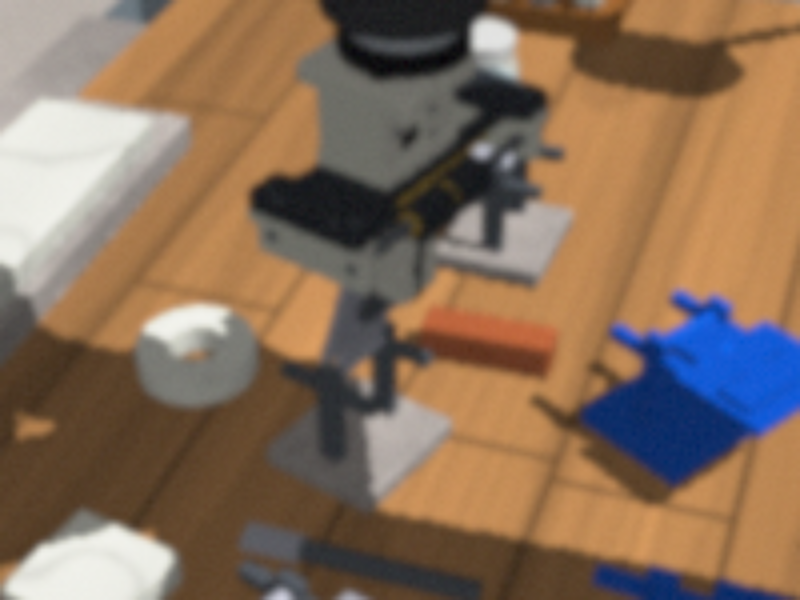

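The plate is nearly upright: seen edge-on at (345,330), with the fingers behind it and nothing else disturbed. Next I push it past vertical and start down.

Scaled: 0.072 m / 0.25 = 0.288, 0.066 m / 0.25 = 0.264.

>>> pendant:
  motion:
    - [[0.056,0,-0.01],0,0]
    - [[0.108,0,-0.014],0,0]
    - [[0.144,0,-0.014],0,0]
    - [[0.176,0,-0.012],0,0]
    - [[0.208,0,-0.004],0,0]
    - [[0.236,0,0.004],0,0]
    - [[0.264,0,0.016],0,0]
    - [[0.288,0,0.03],0,0]

```text
clock: 6.55
tool_pos: [0.5903, -0.0001, 0.1739]
orientation: [-180.0, -0.0, -17.0]
force: [-1.3, 1.5, 0.9]
opening: 0.0002
gripper_force: 0.7
```

>>> pendant:
  motion:
    - [[0.024,0,0.018],0,0]
    - [[0.048,0,0.036],0,0]
    - [[0.068,0,0.06],0,0]
    - [[0.088,0,0.082],0,0]
    - [[0.104,0,0.108],0,0]
    - [[0.12,0,0.134],0,0]

```text
clock: 7.3
tool_pos: [0.6184, -0.0089, 0.14]
orientation: [180.0, 0.0, -17.0]
force: [-0.8, 0.7, -0.0]
opening: 0.0009
gripper_force: 0.5
```

Run:
```python
from plant import status, optics
import cv2,numpy as np
s=optics.snapshot("side");np.savez("side.npz",**s)
cv2.imwrite("pics/side4.png",cv2.resize(s["frame"][90:240,160:360,::-1],(800,600)))
```

```text
(no output)
```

View pics/side4.png

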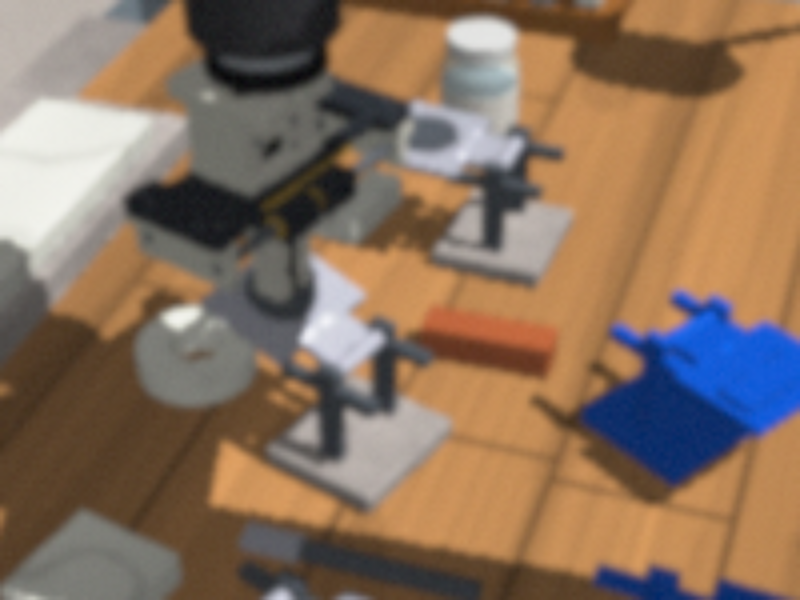

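The plate is over (disc face up at (275,310)) at about 2.8 rad, with the fingertips on the disc. Now I press it down.

Scaled: 0.024 m / 0.25 = 0.096, 0.022 m / 0.25 = 0.088.

>>> pendant:
  motion:
    - [[0.012,0,0.024],0,0]
    - [[0.02,0,0.048],0,0]
    - [[0.024,0,0.072],0,0]
    - [[0.024,0,0.088],0,0]
    - [[0.024,0,0.096],0,0]

```text
clock: 7.98
tool_pos: [0.6244, -0.0106, 0.1164]
orientation: [-180.0, -0.0, -17.0]
force: [1.5, 0.2, 0.7]
opening: 0.0007
gripper_force: 0.4
```

>>> pendant:
  motion:
    - [[0,0,0.004],0,0]
    - [[0,0,0.008],0,0]

```text
clock: 8.22
tool_pos: [0.6244, -0.0106, 0.1162]
orientation: [-180.0, -0.1, -17.0]
force: [-5.1, 1.4, 15.8]
opening: 0.0005
gripper_force: 7.9
```

Scaled: -0.14 m / 0.25 = -0.56, -0.12 m / 0.25 = -0.48.

>>> pendant:
  motion:
    - [[0,0,0.004],0,0]
    - [[0,0,0.004],0,0]
    - [[0,0,-0.12],0,0]
    - [[0,0,-0.32],0,0]
    - [[-0.16,0,-0.48],0,0]
    - [[-0.36,0,-0.48],0,0]
    - [[-0.56,0,-0.48],0,0]
    - [[-0.56,0,-0.48],0,0]

```text
clock: 9.22
tool_pos: [0.4876, 0.0308, 0.2354]
orientation: [-179.9, -0.0, -16.9]
force: [1.6, -0.2, 0.2]
opening: -0.0
gripper_force: 0.0
```

Run:
```python
from plant import optics
import cv2,numpy as np
for n in ["side","scene"]:
    s=optics.snapshot(n);np.savez(n+".npz",**s)
from m import *
P,F,ok=pts("side");cv2.imwrite("pics/side5.png",cv2.resize(F[60:300,130:450,::-1],(800,600)))
a=np.radians(-17);d=P[...,:2]-[.562,.0083];w=d@[np.cos(a),np.sin(a)];l=d@[-np.sin(a),np.cos(a)]
for b in np.arange(.02,.11,.01):
    k=ok&(w>b)&(w<b+.01)&(abs(l)<.05)&(P[...,2]>.06)&(P[...,2]<.13)
    if k.sum():print(b.round(2),k.sum(),np.median(P[k][:,2]).round(4))
```

```text
0.02 88 0.0856
0.03 86 0.0868
0.04 83 0.0871
0.05 79 0.0876
0.06 80 0.0881
0.07 77 0.0885
0.08 72 0.0873
0.09 62 0.0869
```

View pics/side5.png

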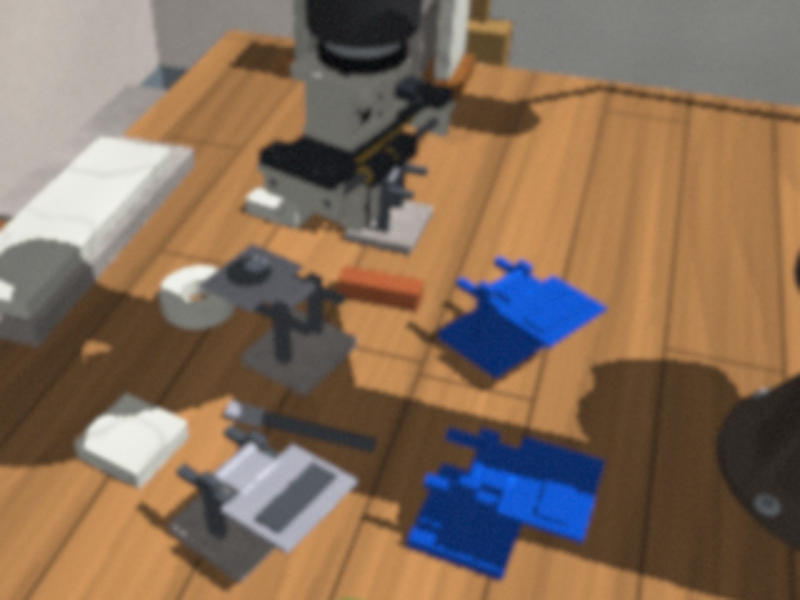

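The plate lies flat on the far side with the disc up at (250,265). Its surface is level to about 1 mm, everything else is in place and the robot is clear.

```bash
python3 -c "
from plant import job
print(job.close_job())"
```

```text
the job is handed in; nothing more can be done
None
```

The ring marker's plate is swung over and lies flat on the far side with the disc face up; the other markers, stones and tools look undisturbed in the last picture, and the job is handed in (no verdict was printed).

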